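# Sort the leftover fixings into two stack-nest totes and stack them

### The arm

A 6-joint arm with a two-finger parallel gripper is mounted at the origin on a cart in front of the work surface, level with it; the furniture and walls round the work are solid. World frame = base frame: x ahead of the robot, y to its left, z up, the work surface at z = 0. Lengths are in m, angles in rad, forces in N, time in s.
With the tool pointing down it reaches from about 0.3 to 0.775 m from the base axis. Payload 14.6 kg.
Tool frame: the origin (TCP) lies between the finger pads; the fingertips stand ctrl.tip_extent ahead of it and the grasp point (between the pads) lies 3 mm ahead of it (ctrl.tip_extent is the distance from the TCP to the fingertips, in m); z points along the fingers, y is the line along which they close (so a half turn about z gives the same grasp; the last joint's range is limited). The gripper opens to 94 mm and grips with 3 to 60 N. Pads are 16 mm wide; open, the fingers measure 119 mm over their backs; the gripper's body (75 mm by 177 mm) begins 78 mm behind the grasp point.
Start: joints at [1.203, 0.3, 1.521, -0, 1.321, -0.067], TCP at [0.163, 0.525, 0.227] pointing down, gripper open.
Joint ranges: [-3.03, 3.03], [-0.79, 2.21], [0.23, 2.52], [-1.04, 4.18], [0, 3.07], [-2.55, 2.55]. Speed limits (rad/s): [2.22, 2.22, 2.57, 3.14, 3.14, 3.14].

### API

Orientations are given as [roll, pitch, yaw] about the fixed x, y, z axes, in that order (R = Rz(yaw) Ry(pitch) Rx(roll)).
In Python, from station import ctrl, eyes, order, get_obs gives the robot as it stands (ctrl), with the cameras (eyes), the job (order) and the readings as plain functions.
- The arm moves only by the shell command python3 shift.py 'ROWS' [OPENING] [FORCE]. ROWS is a JSON list of rows, 1 to 10 of them, each of 6 numbers: dx, dy, dz in m, then a rotation vector rx, ry, rz in rad; each row shifts and turns the commanded pose from where the row before left it, along the tool's axes as they then stand; what a row does not reach is not made up. A row lasts 1/10 s, in which the tool goes at most 0.05 m and 0.15 rad, less where a joint would pass 70% of its speed; a pose out of reach is approached as far as the arm can. OPENING is the finger opening in m, set as the command begins (- or left out keeps the last). The fingers move at their own pace and stop on an object; FORCE is the grip in N (left out, the last holds). Time passes only in rows, so rows that do not move let the fingers close. It prints the time, the measured TCP pose, the force, the opening and the grip force at its end.
- get_obs(): the state, without advancing time (a new reading comes with each control period).
- eyes.camera(name): name is "scene" or "side" or "wrist"; returns a dict with "pixels" (480x640x3 uint8, blue, green, red), "fx", "fy", "cx", "cy" (pixels), "extrinsics" (4x4, takes a point from camera to world coordinates). Camera axes: x right, y up, looking along -z (the intrinsics and any distortion apply to the point x, -y, -z); pixel columns grow to the right and rows downward; lengths in m; the calibration is good to about 2 mm. A picture is of the moment at which its call begins. There is no depth.
- order.hand_in(): hands the job in; it is judged then, once.
The state is a dict: "time_s": time; "qpos": joint angles; "joint_vel": joint speeds; "tau": joint torques, N m; "ee_pos": TCP position; "eef_rot": TCP orientation; "force": force on the tool from outside, world axes, zero at the start; "moment": the same for the moment, N m; "grip_width": finger opening in m; "grip_force": force on a finger pad.
Only numpy, scipy, OpenCV 4.12 (cv2) and the standard library are available. Lean on these libraries where they do the work, as an engineer would, in place of code of your own. Each camera call takes 0.05 s, during which the arm holds its last target. There are 200 camera calls.

### The job

Clear up the small parts left on the desk: put the two chair bolts in the deeper of the two grey totes and the two binder clips in the shallower one. When all four are in, stand the shallow tote, clips and all, on top of the deep one, turned end for end to it so that it stacks level on the ledges under the rim instead of nesting down inside. Leave the battery and the eraser where they lie.

Things in the scene. Friction and masses are not known exactly. Their poses are not given: they have to be found in the camera images.
- deep_tote: the deeper of two open grey stack-nest totes: 130 mm long (x) by 68 wide (y) at the rim, 58 high; loose, 0.25 kg. Origin: centre of the underside, z up. Walls taper inward going down; floor 3 mm thick, flat over 78 x 40 mm; mouth 121 x 61 mm inside. Front (-x): both corners stepped inward, white card strip on the rim's outside; rear (+x): one rib in the middle
- deep_seat (a point): on the deep tote's axis, 51 mm above its underside, 7 mm below its rim, level with its ledges (the tops of the two front corner steps and the rear rib, reaching inward to 47 mm from the middle). The shallow tote's origin comes to rest here when it is turned 180 degrees to the deep one; facing the same way it nests 12 mm lower. Its chamfered foot slips in from 5 mm, 4 degrees off
- shallow_tote: the shallower grey stack-nest tote of the same make: 130 mm (x) by 68 (y) at the rim, 34 high; loose, 0.16 kg. Origin: centre of the underside, z up. Front (stepped corners, white card strip) at -x, middle rib at +x, their tops 7 mm below the rim. Floor 3 mm thick, flat over 86 x 46 mm. An upright band 12 mm high runs round the rim: grip it across the 68 mm width at mid-length
- bolt_a: bare metal chair bolt with washer and head, lying: 38 mm long (its y), 16 mm across (x) and 16 mm high, 20 g. Origin: under its middle, z up. Grip across x
- bolt_b: second chair bolt, same as bolt_a
- clip_a: black binder clip lying on its side: spring-steel body from x = -1 to 19 mm, 32 mm wide (y = -16 to 16 mm), 14 mm high, wire handles out to x = -19 mm; 15 g. Origin on the underside between body and handles. Grip the body across its y, at x = 9 mm
- clip_b: smaller black binder clip lying on its side: body from x = -1 to 15 mm, 24 mm wide (y = -12 to 12 mm), 11 mm high, wire handles out to x = -15 mm; 12 g. Origin on the underside between body and handles. Grip the body across its y, at x = 7 mm
- battery: green and silver battery lying on its side, 15 mm thick, 50 mm long (its y), loose; not to be disturbed. Origin under its middle
- eraser: white eraser in a grey card sleeve, 21 x 46 x 12 mm, long along its y, loose; not to be disturbed. Origin under its middle

How it is judged:
By the outcome, as a careful person would: the job done as asked, in the order asked, and still so for the second after the job is handed in, with the robot touching nothing.
It also fails if it takes over 122 s, if anything falls off the work surface, if the arm or the gripper's body presses on something with over 40 N, if the wrist force passes 120 N, or if a joint passes its speed limit or range.

## Working session

There is one attempt and no reset: what is moved stays moved. The work goes in short steps, Python scripts to look and compute and a shell command to move; the robot and the scene stay as the last step left them, time stands still between calls to the robot, and variables do not carry over. Pictures are saved under pics/ and viewed, at most 14 in all, crops included, and the job is handed in when it is done.

```bash
ls; mkdir -p pics; python3 - <<'E'
from station import ctrl, eyes, order, get_obs
import cv2,numpy as np
o=get_obs();print({k:np.round(v,3) for k,v in o.items()},ctrl.tip_extent)
for n in ["scene","side","wrist"]:
    c=eyes.camera(n);cv2.imwrite(f"pics/{n}0.png",c["pixels"])
    print(n,{k:v for k,v in c.items() if k not in("pixels","extrinsics")});print(np.round(c["extrinsics"],3))
E
```

```text
pics
shift.py
station.py
{'time_s': np.float64(0.0), 'qpos': array([ 1.203,  0.3  ,  1.522, -0.   ,  1.321, -0.067]), 'joint_vel': array([-0.001, -0.001, -0.001,  0.002, -0.001, -0.001]), 'tau': array([-0.0000e+00, -5.3181e+01, -3.5273e+01,  7.1000e-02,  2.4000e-02,
       -0.0000e+00]), 'ee_pos': array([0.163, 0.525, 0.227]), 'eef_rot': array([-3.14 , -0.   ,  2.841]), 'force': array([-0.418,  0.038,  0.461]), 'moment': array([-0.016,  0.068, -0.047]), 'grip_force': np.float64(0.0), 'grip_width': np.float64(0.094)} 0.022
scene {'fx': 452.46814981372506, 'fy': 452.46814981372506, 'cx': 315.3037149031074, 'cy': 243.54786507084953}
[[ 0.759  0.221 -0.613  0.017]
 [-0.651  0.291 -0.701 -0.557]
 [ 0.023  0.931  0.364  0.394]
 [ 0.     0.     0.     1.   ]]
side {'fx': 523.3404364257614, 'fy': 523.3404364257614, 'cx': 317.8881552970298, 'cy': 241.5736569913914}
[[-0.992  0.038 -0.121  0.397]
 [-0.126 -0.399  0.908  1.009]
 [-0.014  0.916  0.4    0.5  ]
 [ 0.     0.     0.     1.   ]]
wrist {'fx': 355.25379360006946, 'fy': 355.25379360006946, 'cx': 321.9468491389079, 'cy': 241.79812543651775}
[[ 0.297 -0.924 -0.239  0.094]
 [ 0.955  0.287  0.076  0.547]
 [-0.002 -0.251  0.968  0.384]
 [ 0.     0.     0.     1.   ]]
```

View pics/scene0.png

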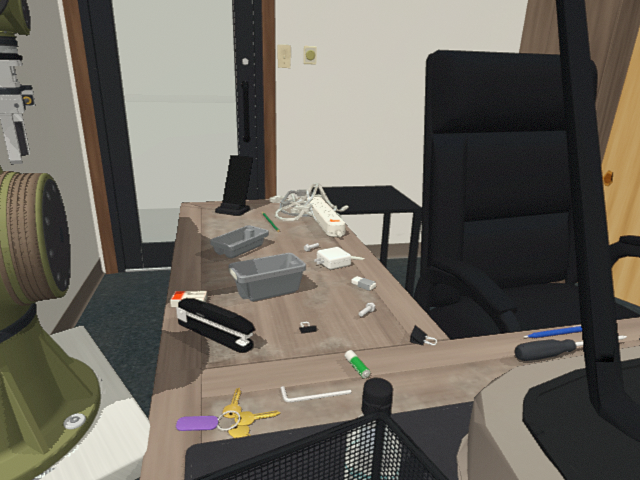

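View pics/side0.png

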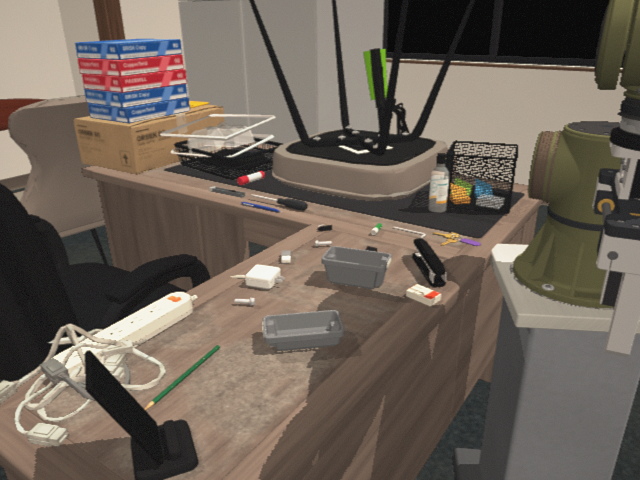

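The scene view shows the deep tote near (268,277), the shallow tote (240,241), bolts (311,246) and (367,310), clips (307,327) and (423,335, close to the desk edge), the battery (357,363) and the eraser (363,284). The side view shows the same things at deep (356,267), shallow (302,328), bolts (243,301) and (323,243), clips (372,249) and (325,227).

```bash
cat > h.py <<'E'
import numpy as np,cv2
from station import ctrl, eyes, order, get_obs
def ray(c,uv):
    E=c["extrinsics"];d=E[:3,:3]@np.array([(uv[0]-c["cx"])/c["fx"],-(uv[1]-c["cy"])/c["fy"],-1]);return E[:3,3],d/np.linalg.norm(d)
def plane(c,uv,z):
    o,d=ray(c,uv);return o+d*(z-o[2])/d[2]
def tri(c1,u1,c2,u2):
    o1,d1=ray(c1,u1);o2,d2=ray(c2,u2)
    s=np.linalg.lstsq(np.c_[d1,-d2],o2-o1,rcond=None)[0]
    a=o1+s[0]*d1;b=o2+s[1]*d2;return (a+b)/2,np.linalg.norm(a-b)
def R(o=None):
    from scipy.spatial.transform import Rotation as Ro
    o=o or get_obs();return Ro.from_euler("xyz",o["eef_rot"]).as_matrix()
def proj(c,p):
    E=c["extrinsics"];q=E[:3,:3].T@(np.asarray(p)-E[:3,3]);return c["cx"]-c["fx"]*q[0]/q[2],c["cy"]+c["fy"]*q[1]/q[2]
def go(p,yaw):
    "tool-frame shift and turn to TCP point p with tool yaw (mod half turn)"
    o=get_obs();r=R(o);d=(yaw-o["eef_rot"][2]+np.pi/2)%np.pi-np.pi/2
    return np.round(r.T@(np.asarray(p)-o["ee_pos"]),4),"rz",round(-d,3),"q",np.round(o["qpos"],2)
E
python3 - <<'E'
from h import *
s=eyes.camera("scene");t=eyes.camera("side")
for n,a,b in [("shallow",(240,241),(302,328)),("deep",(268,277),(356,267)),("b1",(311,246),(243,301)),("b2",(367,310),(323,243)),("c1",(307,328),(372,249)),("c2",(423,335),(325,227)),("bat",(357,363),(375,229)),("er",(363,284),(286,257))]:
    p,e=tri(s,a,t,b);print(n,p.round(3),e.round(4),plane(s,a,.008).round(3))
E
```

```text
shallow [0.522 0.28  0.02 ] 0.0035 [0.535 0.305 0.008]
deep [0.446 0.064 0.032] 0.0002 [0.475 0.105 0.008]
b1 [0.65  0.181 0.008] 0.0018 [0.648 0.18  0.008]
b2 [ 0.534 -0.104  0.007] 0.0008 [ 0.533 -0.105  0.008]
c1 [ 0.418 -0.083  0.006] 0.0001 [ 0.416 -0.085  0.008]
c2 [ 0.543 -0.212  0.006] 0.0061 [ 0.545 -0.213  0.008]
bat [ 0.414 -0.198  0.008] 0.0014 [ 0.413 -0.199  0.008]
er [ 0.607 -0.026  0.004] 0.0006 [ 0.6   -0.031  0.008]
```

View pics/wrist0.png

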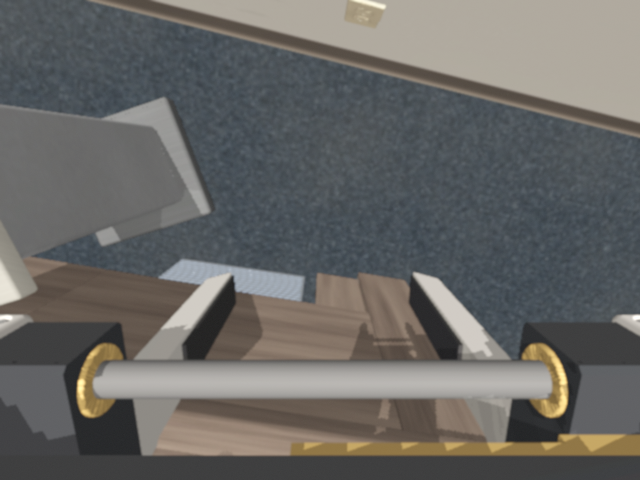

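The wrist view shows mostly the floor beside the desk, because the tool is off to the left, with the fingers at the bottom. Next I move over the desk to look down with the camera side outward.

```bash
r='[-0.031,-0.0336,-0.006,0,0,0]'; 
python3 shift.py '[[-0.031,-0.0336,-0.006,0,0,0],[-0.031,-0.0336,-0.006,0,0,0],[-0.031,-0.0336,-0.006,0,0,0],[-0.031,-0.0336,-0.006,0,0,0],[-0.031,-0.0336,-0.006,0,0,0],[-0.031,-0.0336,-0.006,0,0,0],[-0.031,-0.0336,-0.006,0,0,0],[-0.031,-0.0336,-0.006,0,0,0],[-0.031,-0.0336,-0.006,0,0,0],[-0.031,-0.0336,-0.006,0,0,0]]'
python3 shift.py '[[-0.031,-0.0336,-0.006,0,0,0],[-0.031,-0.0336,-0.006,0,0,0],[0,0,0,0,0,0.15],[0,0,0,0,0,0.15],[0,0,0,0,0,0.15],[0,0,0,0,0,0.15],[0,0,0,0,0,0.15],[0,0,0,0,0,0.15],[0,0,0,0,0,0.15],[0,0,0,0,0,0.15]]'
python3 shift.py '[[0,0,0,0,0,0.15],[0,0,0,0,0,0.15],[0,0,0,0,0,0.15],[0,0,0,0,0,0.15],[0,0,0,0,0,0.15],[0,0,0,0,0,0.15],[0,0,0,0,0,0.15],[0,0,0,0,0,0.15],[0,0,0,0,0,0.15],[0,0,0,0,0,0.15]]'
python3 - <<'E'
from h import *
cv2.imwrite("pics/w1.png",eyes.camera("wrist")["pixels"]);print(go((.4,.03,.3),0))
E
```

```text
time_s: 1.25
ee_pos: [0.3598, 0.1107, 0.2879]
eef_rot: [3.141, 0.001, 2.841]
force: [0.4, 1.1, -0.6]
grip_width: 0.0943
grip_force: 0.0
time_s: 2.25
ee_pos: [0.3987, 0.03, 0.2994]
eef_rot: [-3.142, 0.0, 1.635]
force: [0.5, -0.4, -1.1]
grip_width: 0.094
grip_force: 0.0
time_s: 3.25
ee_pos: [0.3987, 0.03, 0.2994]
eef_rot: [-3.142, -0.0, 0.135]
force: [0.7, -0.5, 0.3]
grip_width: 0.0938
grip_force: 0.0
(array([ 0.0013,  0.0001, -0.0006]), 'rz', np.float64(0.125), 'q', array([-0.02, -0.1 ,  1.79, -0.  ,  1.45,  1.43]))
```

View pics/w1.png

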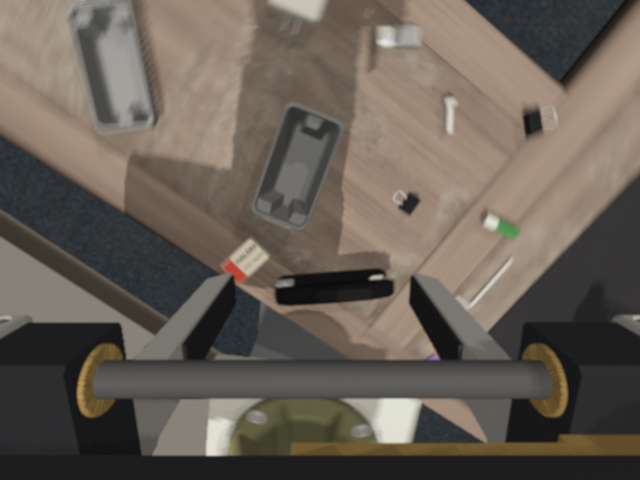

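The wrist view shows the deep tote (298,165), rib end up (315,122) and steps down (270,208)/(298,215), and the shallow tote (113,65). It also shows clip_b (408,203) with handles up-left, clip_a (533,122) with handles right, bolt (450,115), eraser (398,37) and battery (500,225). The second bolt is outside the view, so I take a second view 6 cm further out.

```bash
python3 - <<'E'
from h import *
import pickle
pickle.dump(eyes.camera("wrist"),open("v1.pkl","wb"))
E
python3 shift.py '[[0.03,0.004,0,0,0,0],[0.03,0.004,0,0,0,0],[0,0,0,0,0,0],[0,0,0,0,0,0]]'
python3 - <<'E'
from h import *
import pickle
pickle.dump(eyes.camera("wrist"),open("v2.pkl","wb"))
vs=[pickle.load(open(f"v{i}.pkl","rb")) for i in(1,2)]
rough=dict(b1=(.65,.181,.008),b2=(.534,-.104,.008),ca=(.543,-.212,.006),cb=(.418,-.083,.006),sh=(.522,.28,.034),dp=(.446,.064,.058))
W=[]
for v in vs:
    row=[]
    for n,p in rough.items():
        u=proj(v,p);h=40 if n[0] in"bc" else 80
        print(n,np.round(u))
        c=np.round(np.clip(u,h,[639-h,479-h])).astype(int)
        im=v["pixels"][c[1]-h:c[1]+h,c[0]-h:c[0]+h]
        row.append(cv2.resize(im,(260,260),interpolation=cv2.INTER_CUBIC))
    W.append(np.vstack([np.hstack(row[:3]),np.hstack(row[3:])]))
cv2.imwrite("pics/z1.png",W[0][:, :780]);cv2.imwrite("pics/z2.png",W[1][:, :780]);
E
```

```text
time_s: 3.75
ee_pos: [0.4592, 0.0305, 0.299]
eef_rot: [-3.141, 0.001, 0.144]
force: [-1.1, 0.0, 0.2]
grip_width: 0.0941
grip_force: 0.0
b1 [213. -37.]
b2 [448. 111.]
ca [537. 115.]
cb [412. 204.]
sh [110.  74.]
dp [297. 170.]
b1 [214.  23.]
b2 [439. 164.]
ca [525. 170.]
cb [403. 251.]
sh [112. 126.]
dp [292. 223.]
```

View pics/z2.png

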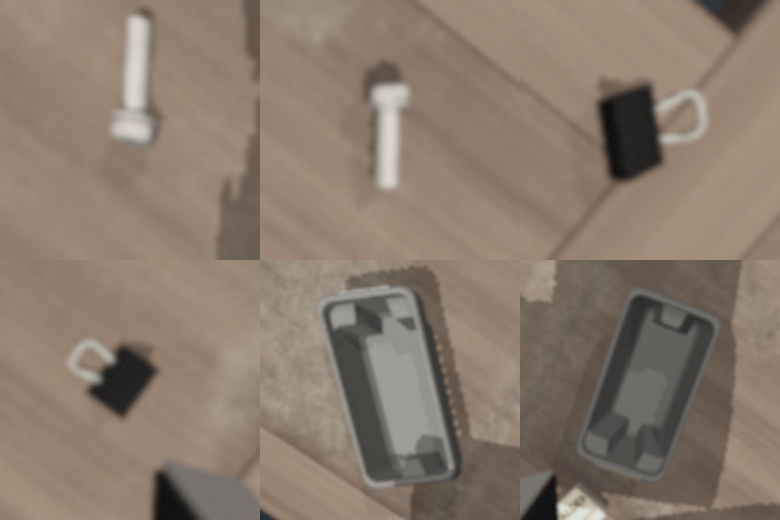

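The crops show both bolts, both clips (body black, wire handles light) and the totes. The shallow tote's stepped front is at the far end and its rib at the near end (420,460 in the crop). The deep tote is the reverse, rib far and steps near, so the shallow one needs only about a 30° turn.

```bash
cat > seg.py <<'E'
from h import *
import pickle
rough=dict(b1=(.65,.181,.008),b2=(.534,-.104,.008),ca=(.543,-.212,.006),cb=(.418,-.083,.006),sh=(.522,.28,.034),dp=(.446,.064,.058))
def seg(v,n,p=None):
    u=proj(v,p or rough[n]);im=v["pixels"].astype(int);hi=im.max(2);lo=im.min(2)
    if n[0]=="b": m=lo>140
    elif n[0]=="c": m=hi<62
    else: m=(hi-lo)<14
    w=np.zeros(m.shape,np.uint8);h=70 if n in("sh","dp") else 35
    x,y=int(u[0]),int(u[1]);w[max(0,y-h):y+h,max(0,x-h):x+h]=1
    m=(m*w).astype(np.uint8)
    if h==70: m=cv2.morphologyEx(m,cv2.MORPH_OPEN,np.ones((3,3),np.uint8))
    k=cv2.findContours(m,cv2.RETR_EXTERNAL,cv2.CHAIN_APPROX_NONE)[0]
    if h!=70: k=[c for c in k if cv2.contourArea(c)>60]; k=min(k,key=lambda c:np.hypot(*(c[:,0].mean(0)-u))) if k else None
    else: k=max(k,key=cv2.contourArea)
    return k
ZT=dict(b=.008,c=.011,s=.034,d=.058)
def rect(v,k,z):
    P=np.array([plane(v,q,z)[:2] for q in k[:,0].astype(float)],np.float32)*1000
    (c,s,a)=cv2.minAreaRect(P);b=cv2.boxPoints((c,s,a));e=b[1]-b[0],b[2]-b[1]
    l=max(e,key=np.linalg.norm)
    return np.array(c),sorted(s),np.degrees(np.arctan2(l[1],l[0]))%180
E
python3 - <<'E'
from seg import *
vs=[pickle.load(open(f"v{i}.pkl","rb")) for i in(1,2)]
C=[v["pixels"].copy() for v in vs]
for n in rough:
    cs=[]
    for i,v in enumerate(vs):
        if n=="b1" and i==0: continue
        k=seg(v,n)
        if k is None: print(n,"none");continue
        cv2.drawContours(C[i],[k],-1,(0,0,255),1)
        c,s,a=rect(v,k,ZT[n[0]]);cs.append(cv2.minAreaRect(k)[0])
        print(n,i,c.round(1),np.round(s,1),a.round(1))
    if len(cs)==2:
        p,e=tri(vs[0],cs[0],vs[1],cs[1]);print("   tri",p.round(4),e.round(4))
cv2.imwrite("pics/seg.png",C[1][:330])
E
```

```text
b1 1 [648.5 181.4] [12.5 38.2] 4.0
b2 0 [ 533.2 -103.6] [12.9 38.8] 12.0
b2 1 [ 532.4 -104.5] [12.2 38. ] 12.8
   tri [ 0.5325 -0.1018  0.0149] 0.0008
ca 0 [ 540.1 -201.1] [18.7 30.2] 24.7
ca 1 [ 540.1 -201.7] [19.  31.6] 24.5
   tri [ 0.5404 -0.2019  0.01  ] 0.0005
cb 0 [422.7 -77.1] [15.7 22.3] 156.2
cb 1 [422.9 -77.3] [16.4 22.9] 156.1
   tri [ 0.4226 -0.0776  0.0093] 0.0003
sh 0 [521.7 279.6] [ 72.8 131.3] 15.0
sh 1 [523.1 278.9] [ 73.9 131.4] 14.8
   tri [0.5252 0.2849 0.0238] 0.0007
dp 0 [446.   66.9] [ 67.8 129.7] 167.6
dp 1 [446.5  66.9] [ 68.1 130.5] 167.4
   tri [0.4489 0.0662 0.0574] 0.001
```

View pics/seg.png

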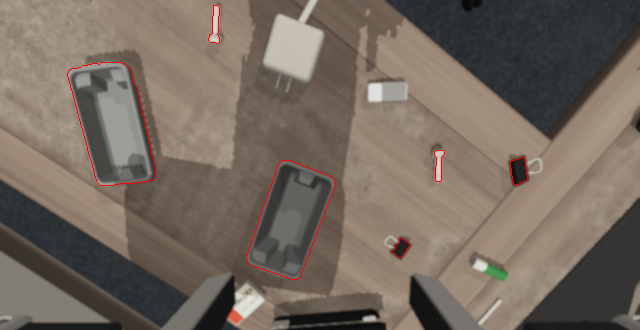

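The red contours follow all six things. Sizes agree with the text: bolts 38 long, clip bodies 31×19 and 23×16, and the deep rim 130×68. The shallow tote's contour takes in a strip of shadow on one side, so I'll refine it later. Bolt_b (533,-104 mm) is first.

```bash
python3 - <<'E'
from h import *
print(go((.5328,-.104,.12),.216))
E
```

```text
(array([0.0541, 0.1437, 0.1792]), 'rz', np.float64(-0.073), 'q', array([-0.01,  0.05,  1.65, -0.  ,  1.44,  1.41]))
```

```bash
python3 shift.py '[[0.0108,0.0287,0.0358,0,0,0],[0.0108,0.0287,0.0358,0,0,0],[0.0108,0.0287,0.0358,0,0,0],[0.0108,0.0287,0.0358,0,0,0],[0.0108,0.0287,0.0358,0,0,0],[0,0,0,0,0,-0.073],[0,0,0,0,0,0],[0,0,0,0,0,0]]' 0.045
python3 - <<'E'
from seg import *
print(go((.5328,-.104,.026),.216))
v=eyes.camera("wrist");cv2.imwrite("pics/w3.png",v["pixels"]);k=seg(v,"b2")
if k is not None: print(rect(v,k,.008))
E
```

```text
time_s: 4.6
ee_pos: [0.5329, -0.1038, 0.1215]
eef_rot: [3.141, -0.001, 0.213]
force: [0.2, -0.8, 0.4]
grip_width: 0.0452
grip_force: 0.0
(array([-0.0002,  0.0002,  0.0955]), 'rz', np.float64(-0.003), 'q', array([-0.26,  0.39,  1.66,  0.  ,  1.09,  1.1 ]))
(array([ 531.33648682, -102.71378326]), [13.261162757873535, 38.58293533325195], np.float32(12.439977))
```

View pics/w3.png

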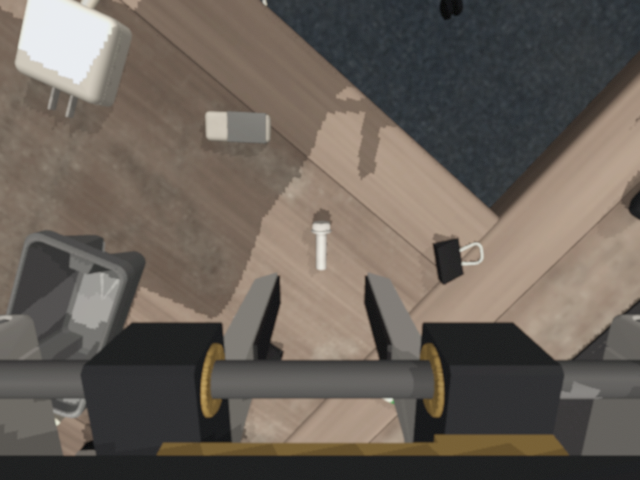

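The wrist view shows the bolt at (321,247), in line with the gap between the fingers, so I descend, grip and lift.

```bash
python3 shift.py '[[0,0,0.032,0,0,0],[0,0,0.032,0,0,0],[0,0,0.032,0,0,0],[0,0,0,0,0,0]]'
python3 shift.py '[[0,0,0,0,0,0],[0,0,0,0,0,0],[0,0,0,0,0,0],[0,0,0,0,0,0],[0,0,0,0,0,0],[0,0,0,0,0,0]]' 0 20
python3 shift.py '[[0,0,-0.04,0,0,0],[0,0,-0.04,0,0,0],[0,0,-0.04,0,0,0],[0,0,0,0,0,0]]'
python3 - <<'E'
from h import *
c,s=np.cos(np.radians(-12.5)),np.sin(np.radians(-12.5))
for x in(-.016,.018): print((.4462+c*x,.0669+s*x))
print(go((.4462-c*.016,.0669-s*.016,.14),np.radians(77.5)))
E
```

```text
time_s: 5.05
ee_pos: [0.5332, -0.1036, 0.024]
eef_rot: [3.141, -0.001, 0.214]
force: [0.8, 0.0, 1.0]
grip_width: 0.0452
grip_force: 0.0
time_s: 5.65
ee_pos: [0.5331, -0.104, 0.0249]
eef_rot: [3.141, -0.0, 0.214]
force: [-1.6, 1.3, 5.8]
grip_width: 0.0158
grip_force: 20.0
time_s: 6.05
ee_pos: [0.5349, -0.1045, 0.1497]
eef_rot: [3.138, -0.007, 0.214]
force: [0.4, -0.6, -1.3]
grip_width: 0.0159
grip_force: 20.0
(np.float64(0.43057926388608103), np.float64(0.07036303382300965))
(np.float64(0.4637733281281588), np.float64(0.06300408694911415))
(array([-0.0649, -0.1931,  0.0084]), 'rz', np.float64(-1.139), 'q', array([-0.26,  0.36,  1.63, -0.  ,  1.14,  1.1 ]))
```

```bash
python3 shift.py '[[-0.013,-0.0386,0,0,0,0],[-0.013,-0.0386,0,0,0,0],[-0.013,-0.0386,0,0,0,0],[-0.013,-0.0386,0,0,0,0],[-0.013,-0.0386,0,0,0,0],[0,0,0,0,0,-0.1425],[0,0,0,0,0,-0.1425],[0,0,0,0,0,-0.1425],[0,0,0,0,0,-0.1425],[0,0,0,0,0,-0.1425]]'
python3 shift.py '[[0,0,0,0,0,-0.1425],[0,0,0,0,0,-0.1425],[0,0,0,0,0,-0.1425],[0,0,0,0,0,0],[0,0,0,0,0,0]]'
python3 - <<'E'
from h import *
print(go((.4306,.0704,.055),np.radians(77.5)))
cv2.imwrite("pics/w4.png",eyes.camera("wrist")["pixels"])
E
```

```text
time_s: 7.05
ee_pos: [0.4281, 0.0708, 0.1437]
eef_rot: [-3.141, 0.001, 0.932]
force: [0.2, 0.2, -1.2]
grip_width: 0.0159
grip_force: 20.0
time_s: 7.55
ee_pos: [0.4283, 0.0708, 0.144]
eef_rot: [-3.141, 0.0, 1.349]
force: [0.1, 0.6, -0.1]
grip_width: 0.0157
grip_force: 20.0
(array([0.0002, 0.0024, 0.089 ]), 'rz', np.float64(-0.003), 'q', array([0.08, 0.14, 1.93, 0.  , 1.08, 0.3 ]))
```

View pics/w4.png

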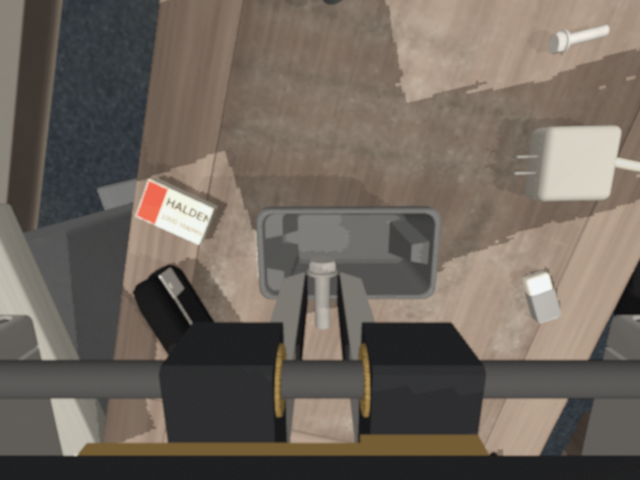

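The wrist view shows the bolt held level (head 322,268), aligned across the deep tote and over its front half. I lower, release to 32 mm and come up.

```bash
python3 shift.py '[[0,0.0024,0.03,0,0,0],[0,0,0.03,0,0,0],[0,0,0.029,0,0,0],[0,0,0,0,0,0]]'
python3 shift.py '[[0,0,0,0,0,0],[0,0,0,0,0,0],[0,0,0,0,0,0]]' 0.034
python3 shift.py '[[0,0,-0.04,0,0,0],[0,0,-0.04,0,0,0],[0,0,-0.03,0,0,0],[0,0,0,0,0,0]]'
python3 - <<'E'
from h import *
print(go((.6485,.1814,.13),.07))
E
```

```text
time_s: 8.0
ee_pos: [0.4289, 0.0701, 0.0527]
eef_rot: [-3.136, 0.002, 1.351]
force: [-0.1, -0.7, 0.5]
grip_width: 0.0155
grip_force: 20.0
time_s: 8.3
ee_pos: [0.4315, 0.0703, 0.0568]
eef_rot: [3.139, -0.001, 1.353]
force: [0.3, -0.7, 0.5]
grip_width: 0.0333
grip_force: 0.0
time_s: 8.7
ee_pos: [0.4325, 0.0704, 0.17]
eef_rot: [3.134, -0.002, 1.353]
force: [-1.2, -0.0, -0.3]
grip_width: 0.034
grip_force: 0.0
(array([0.1548, 0.1866, 0.0418]), 'rz', np.float64(1.283), 'q', array([ 0.08,  0.11,  1.9 , -0.  ,  1.13,  0.3 ]))
```

```bash
python3 shift.py '[[0.031,0.0374,0.0083,0,0,0],[0.031,0.0374,0.0083,0,0,0],[0.031,0.0374,0.0083,0,0,0],[0.031,0.0374,0.0083,0,0,0],[0.031,0.0374,0.0083,0,0,0],[0,0,0,0,0,0.1426],[0,0,0,0,0,0.1426],[0,0,0,0,0,0.1426],[0,0,0,0,0,0.1426],[0,0,0,0,0,0.1426]]' 0.045
python3 shift.py '[[0,0,0,0,0,0.1426],[0,0,0,0,0,0.1426],[0,0,0,0,0,0.1426],[0,0,0,0,0,0.1426],[0,0,0,0,0,0],[0,0,0,0,0,0]]'
python3 - <<'E'
from seg import *
v=eyes.camera("wrist");k=seg(v,"b1")
if k is not None:
    c,s,a=rect(v,k,.008);print(c,s,a,go((c[0]/1000,c[1]/1000,.026),np.radians(a)))
    w=pickle.load(open("v2.pkl","rb"));k2=seg(w,"b1");print(tri(v,cv2.minAreaRect(k)[0],w,cv2.minAreaRect(k2)[0]))
E
```

```text
time_s: 9.7
ee_pos: [0.6467, 0.1813, 0.1236]
eef_rot: [-3.141, 0.0, 0.635]
force: [0.6, -0.1, 0.5]
grip_width: 0.0453
grip_force: 0.0
time_s: 10.3
ee_pos: [0.6467, 0.1814, 0.1238]
eef_rot: [3.142, 0.0, 0.075]
force: [0.8, -0.7, 0.4]
grip_width: 0.0448
grip_force: 0.0
[651.03466797 179.04489136] [4.8625311851501465, 29.650283813476562] 0.28465784 (array([0.0041, 0.0026, 0.0978]), 'rz', np.float64(0.069), 'q', array([ 0.22,  0.66,  1.24, -0.  ,  1.24,  1.72]))
(array([0.64982279, 0.18037621, 0.00636084]), np.float64(0.0034204850454986066))
```

The second mask caught only the lit part of the shaft, but its centre agrees to about 2 mm and the jaws are 45 mm open. I descend on the first estimate.

```bash
python3 shift.py '[[0.002,0.001,0.033,0,0,0],[0,0,0.033,0,0,0],[0,0,0.031,0,0,0],[0,0,0,0,0,0]]'
python3 shift.py '[[0,0,0,0,0,0],[0,0,0,0,0,0],[0,0,0,0,0,0],[0,0,0,0,0,0],[0,0,0,0,0,0],[0,0,0,0,0,0]]' 0 20
python3 shift.py '[[0,0,-0.04,0,0,0],[0,0,-0.04,0,0,0],[0,0,-0.04,0,0,0],[0,0,0,0,0,0]]'
python3 - <<'E'
from h import *
print(go((.4638,.063,.15),np.radians(77.5)))
E
```

```text
time_s: 10.75
ee_pos: [0.6482, 0.1803, 0.0244]
eef_rot: [3.141, 0.002, 0.073]
force: [-0.1, 0.1, 0.2]
grip_width: 0.0451
grip_force: 0.0
time_s: 11.35
ee_pos: [0.649, 0.1805, 0.0273]
eef_rot: [-3.142, -0.0, 0.071]
force: [-1.6, -0.5, 3.4]
grip_width: 0.0156
grip_force: 20.0
time_s: 11.75
ee_pos: [0.6509, 0.181, 0.1534]
eef_rot: [-3.14, -0.009, 0.071]
force: [0.9, -0.6, 0.5]
grip_width: 0.0158
grip_force: 20.0
(array([-0.1949,  0.1045,  0.0015]), 'rz', np.float64(-1.282), 'q', array([0.22, 0.64, 1.21, 0.  , 1.29, 1.72]))
```

```bash
python3 shift.py '[[-0.039,0.0209,0,0,0,0],[-0.039,0.0209,0,0,0,0],[-0.039,0.0209,0,0,0,0],[-0.039,0.0209,0,0,0,0],[-0.039,0.0209,0,0,0,0],[0,0,0,0,0,-0.1425],[0,0,0,0,0,-0.1425],[0,0,0,0,0,-0.1425],[0,0,0,0,0,-0.1425],[0,0,0,0,0,-0.1425]]'
python3 shift.py '[[0,0,0,0,0,-0.1425],[0,0,0,0,0,-0.1425],[0,0,0,0,0,-0.1425],[0,0,0,0,0,-0.1425],[0,0,0,0,0,0],[0,0,0,0,0,0]]'
python3 - <<'E'
from h import *
print(go((.4638,.063,.055),np.radians(77.5)))
cv2.imwrite("pics/w5.png",eyes.camera("wrist")["pixels"])
E
```

```text
time_s: 12.75
ee_pos: [0.4615, 0.0625, 0.1465]
eef_rot: [-3.141, 0.0, 0.789]
force: [-0.1, 0.2, 0.3]
grip_width: 0.0161
grip_force: 20.0
time_s: 13.35
ee_pos: [0.4616, 0.0626, 0.1467]
eef_rot: [-3.141, 0.0, 1.349]
force: [0.2, -0.1, -0.8]
grip_width: 0.0155
grip_force: 20.0
(array([0.0009, 0.0021, 0.0917]), 'rz', np.float64(-0.004), 'q', array([0.06, 0.2 , 1.84, 0.  , 1.1 , 0.28]))
```

View pics/w5.png

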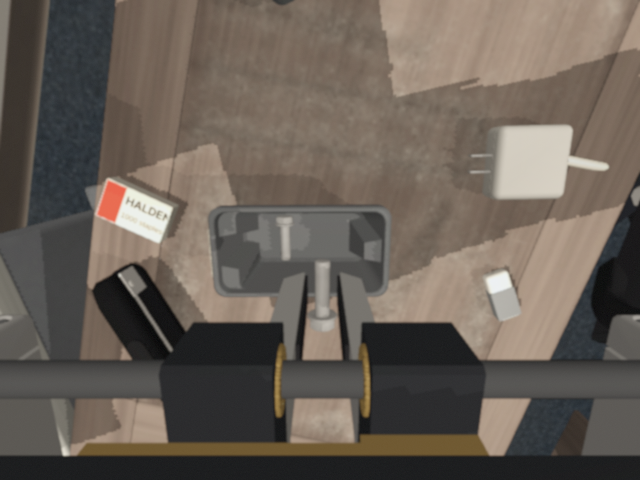

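The first bolt lies in the tote at (285,238) and the second is held level over the rear half (322,290). I lower and release it, then go on to clip_a.

```bash
python3 shift.py '[[0.001,0.002,0.031,0,0,0],[0,0,0.03,0,0,0],[0,0,0.03,0,0,0],[0,0,0,0,0,0]]'
python3 shift.py '[[0,0,0,0,0,0],[0,0,0,0,0,0],[0,0,0,0,0,0]]' 0.034
python3 shift.py '[[0,0,-0.04,0,0,0],[0,0,-0.04,0,0,0],[0,0,-0.03,0,0,0],[0,0,0,0,0,0]]'
python3 - <<'E'
from h import *
print(go((.5403,-.2015,.13),2.0))
E
```

```text
time_s: 13.8
ee_pos: [0.4619, 0.063, 0.0531]
eef_rot: [-3.136, 0.002, 1.35]
force: [-0.6, 0.2, 0.1]
grip_width: 0.0163
grip_force: 20.0
time_s: 14.1
ee_pos: [0.4644, 0.0632, 0.0573]
eef_rot: [3.14, -0.001, 1.352]
force: [-3.0, 1.1, 3.9]
grip_width: 0.0332
grip_force: 1.7
time_s: 14.5
ee_pos: [0.4656, 0.0632, 0.1707]
eef_rot: [3.134, -0.002, 1.353]
force: [0.1, 1.0, -1.1]
grip_width: 0.0335
grip_force: 0.0
(array([-0.2424,  0.1299,  0.0412]), 'rz', np.float64(-0.647), 'q', array([0.06, 0.18, 1.81, 0.  , 1.14, 0.28]))
```

```bash
python3 shift.py '[[-0.0404,0.0216,0.005,0,0,0],[-0.0404,0.0216,0.005,0,0,0],[-0.0404,0.0216,0.005,0,0,0],[-0.0404,0.0216,0.005,0,0,0],[-0.0404,0.0216,0.005,0,0,0],[-0.0404,0.0216,0.005,0,0,0],[0,0,0,0,0,-0.13],[0,0,0,0,0,-0.13],[0,0,0,0,0,-0.13],[0,0,0,0,0,-0.13]]' 0.055
python3 shift.py '[[0,0,0,0,0,-0.13],[0,0,0,0,0,0],[0,0,0,0,0,0]]'
python3 - <<'E'
from seg import *
v=eyes.camera("wrist");k=seg(v,"ca");print(go((.5403,-.2015,.026),2.0))
if k is not None:
    c,s,a=rect(v,k,.011);print(c,s,a)
s=eyes.camera("scene");cv2.imwrite("pics/s5.png",s["pixels"][150:450,150:550]);cv2.imwrite("pics/w6.png",v["pixels"])
E
```

```text
time_s: 15.5
ee_pos: [0.5378, -0.2017, 0.1357]
eef_rot: [-3.142, -0.0, 1.878]
force: [-0.4, -1.1, -0.5]
grip_width: 0.0552
grip_force: 0.0
time_s: 15.8
ee_pos: [0.5379, -0.2015, 0.1359]
eef_rot: [-3.142, 0.0, 1.999]
force: [1.1, 0.4, 0.1]
grip_width: 0.0551
grip_force: 0.0
(array([-0.0009,  0.0021,  0.1099]), 'rz', np.float64(-0.001), 'q', array([-0.42,  0.44,  1.55,  0.  ,  1.15, -0.85]))
[ 540.56439209 -204.59379578] [18.773666381835938, 29.70610237121582] 24.488787
```

View pics/w6.png

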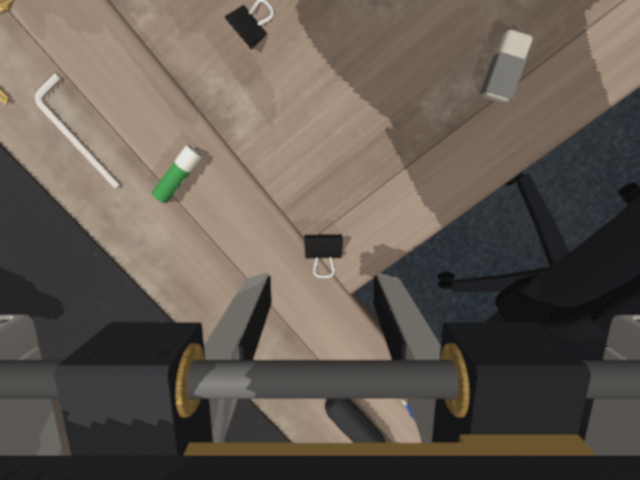

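The wrist view shows clip_a's body at (323,246) with handles toward the tool, centred between the fingers. clip_b (248,27), battery (177,175) and eraser (508,65) are undisturbed. I grip and lift it, then travel to the shallow tote.

```bash
python3 shift.py '[[-0.002,0.0017,0.037,0,0,0],[0,0,0.037,0,0,0],[0,0,0.036,0,0,0],[0,0,0,0,0,0]]'
python3 shift.py '[[0,0,0,0,0,0],[0,0,0,0,0,0],[0,0,0,0,0,0],[0,0,0,0,0,0],[0,0,0,0,0,0]]' 0 20
python3 shift.py '[[0,0,-0.04,0,0,0],[0,0,-0.04,0,0,0],[0,0,-0.04,0,0,0],[0,0,0,0,0,0]]'
python3 - <<'E'
from seg import *
print(go((.4228,-.0772,.14),np.radians(66.2)))
e=np.array([np.cos(np.radians(15)),np.sin(np.radians(15))]);n=np.array([-e[1],e[0]])
p=np.array([.5225,.281])-.02*e+.009*n;print(p,go((*p,.14),np.radians(105)))
E
```

```text
time_s: 16.3
ee_pos: [0.5405, -0.2028, 0.0243]
eef_rot: [-3.141, -0.0, 2.001]
force: [0.0, -0.6, -0.6]
grip_width: 0.055
grip_force: 0.0
time_s: 16.8
ee_pos: [0.5404, -0.2027, 0.0262]
eef_rot: [3.141, 0.0, 2.003]
force: [-0.3, 0.4, 2.6]
grip_width: 0.0318
grip_force: 20.0
time_s: 17.2
ee_pos: [0.5423, -0.2035, 0.1516]
eef_rot: [3.136, 0.007, 2.003]
force: [0.1, -0.2, 0.1]
grip_width: 0.0317
grip_force: 20.0
(array([ 0.1648, -0.0557,  0.0102]), 'rz', np.float64(0.847), 'q', array([-0.42,  0.43,  1.53,  0.  ,  1.18, -0.85]))
[0.50085211 0.28451695] (array([0.4606, 0.1666, 0.0095]), 'rz', np.float64(0.17), 'q', array([-0.42,  0.43,  1.53,  0.  ,  1.18, -0.85]))
```

```bash
python3 shift.py '[[0.046,0.0167,0,0,0,0],[0.046,0.0167,0,0,0,0],[0.046,0.0167,0,0,0,0],[0.046,0.0167,0,0,0,0],[0.046,0.0167,0,0,0,0],[0.046,0.0167,0,0,0,0],[0.046,0.0167,0,0,0,0],[0.046,0.0167,0,0,0,0],[0.046,0.0167,0,0,0,0],[0.046,0.0167,0,0,0,0]]'
python3 shift.py '[[0,0,0,0,0,0.085],[0,0,0,0,0,0.085],[0,0,0,0,0,0],[0,0,0,0,0,0]]'
python3 - <<'E'
from seg import *
v=eyes.camera("wrist");cv2.imwrite("pics/w7.png",v["pixels"]);pickle.dump(v,open("v7.pkl","wb"))
print(go((.5009,.2845,.05),np.radians(105)))
E
```

```text
time_s: 18.2
ee_pos: [0.4986, 0.2869, 0.1453]
eef_rot: [-3.141, 0.0, 2.003]
force: [0.8, -0.1, 0.2]
grip_width: 0.032
grip_force: 20.0
time_s: 18.6
ee_pos: [0.4993, 0.2847, 0.1455]
eef_rot: [-3.141, 0.0, 1.835]
force: [0.4, -0.9, -0.9]
grip_width: 0.0317
grip_force: 20.0
(array([-0.0005,  0.0015,  0.0956]), 'rz', np.float64(0.002), 'q', array([ 0.45,  0.43,  1.54, -0.  ,  1.17,  0.19]))
```

View pics/w7.png

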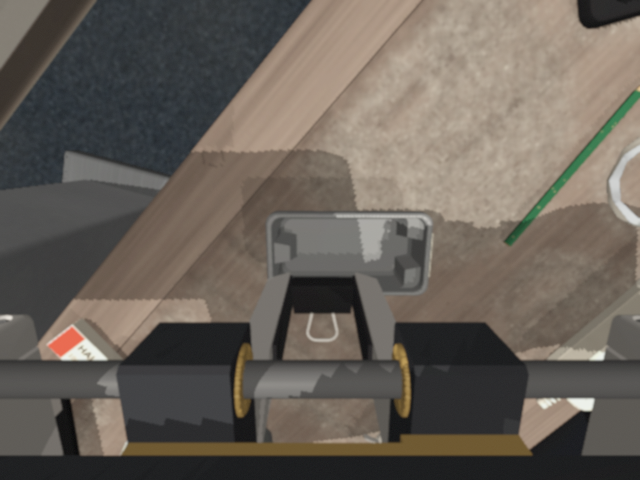

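The wrist view shows the shallow tote's rim from column 268 to 433 and row 213 to about 295, parallel to the image, with the clip above its left part. I check the numbers.

```bash
python3 - <<'E'
from seg import *
v=pickle.load(open("v7.pkl","rb"))
for uv in [(267,240),(434,240),(350,212),(350,213),(412,294),(280,214),(420,212)]: 
    p=plane(v,uv,.034);print(uv,p.round(4))
r=R();o=get_obs()["ee_pos"]
for uv in [(267,240),(434,240),(350,212),(412,294)]: print((r.T@(plane(v,uv,.034)-o))[:2].round(4))
print("tcp",proj(v,(.5009,.2845,.034)))
E
```

```text
(267, 240) [0.4567 0.2782 0.034 ]
(434, 240) [0.5826 0.3122 0.034 ]
(350, 212) [0.5131 0.3163 0.034 ]
(350, 213) [0.5133 0.3156 0.034 ]
(412, 294) [0.5806 0.2647 0.034 ]
(280, 214) [0.4618 0.3009 0.034 ]
(420, 212) [0.5648 0.3303 0.034 ]
[ 0.0049 -0.0428]
[0.0049 0.0875]
[0.027  0.0216]
[-0.0404  0.0732]
tcp (np.float64(323.7101969223432), np.float64(246.7046213937275))
```

The measured rim is 130 × 67 mm, so the plane and calibration agree. I shift 5 mm toward the middle to clear the rib, then lower until the tips stand at about 31 mm and release.

```bash
python3 shift.py '[[0.001,0.005,0.031,0,0,0],[0,0,0.031,0,0,0],[0,0,0.03,0,0,0],[0,0,0,0,0,0]]'
python3 shift.py '[[0,0,0,0,0,0],[0,0,0,0,0,0],[0,0,0,0,0,0]]' 0.045
python3 shift.py '[[0,0,-0.04,0,0,0],[0,0,-0.04,0,0,0],[0,0,-0.03,0,0,0],[0,0,0,0,0,0]]'
python3 - <<'E'
from h import *
print(go((.4228,-.0772,.17),np.radians(66.2)))
E
```

```text
time_s: 19.05
ee_pos: [0.5022, 0.286, 0.0503]
eef_rot: [-3.135, 0.001, 1.834]
force: [0.9, 0.7, 0.3]
grip_width: 0.0316
grip_force: 20.0
time_s: 19.35
ee_pos: [0.5046, 0.2875, 0.0556]
eef_rot: [3.139, -0.001, 1.833]
force: [0.5, 0.3, -0.3]
grip_width: 0.0447
grip_force: 0.0
time_s: 19.75
ee_pos: [0.5056, 0.2881, 0.1696]
eef_rot: [3.133, -0.002, 1.833]
force: [0.3, 0.5, -0.2]
grip_width: 0.0453
grip_force: 0.0
(array([-0.3313, -0.1747, -0.0025]), 'rz', np.float64(0.678), 'q', array([0.45, 0.42, 1.5 , 0.  , 1.21, 0.19]))
```

```bash
python3 shift.py '[[-0.0414,-0.0218,0,0,0,0],[-0.0414,-0.0218,0,0,0,0],[-0.0414,-0.0218,0,0,0,0],[-0.0414,-0.0218,0,0,0,0],[-0.0414,-0.0218,0,0,0,0],[-0.0414,-0.0218,0,0,0,0],[-0.0414,-0.0218,0,0,0,0],[-0.0414,-0.0218,0,0,0,0],[0,0,0.02,0,0,0.1356],[0,0,0.02,0,0,0.1356]]'
python3 shift.py '[[0,0,0,0,0,0.1356],[0,0,0,0,0,0.1356],[0,0,0,0,0,0.1356],[0,0,0,0,0,0],[0,0,0,0,0,0]]'
python3 - <<'E'
from seg import *
v=eyes.camera("wrist");k=seg(v,"cb")
if k is not None:
    print(rect(v,k,.009))
print(go((.4228,-.0775,.026),np.radians(66.2)))
E
```

```text
time_s: 20.75
ee_pos: [0.4212, -0.0793, 0.1239]
eef_rot: [3.14, 0.001, 1.554]
force: [0.3, 0.3, -0.0]
grip_width: 0.0452
grip_force: 0.0
time_s: 21.25
ee_pos: [0.4213, -0.0778, 0.124]
eef_rot: [3.141, -0.0, 1.159]
force: [0.8, 0.2, -0.7]
grip_width: 0.0446
grip_force: 0.0
(array([422.26220703, -77.57040405]), [16.428041458129883, 22.3460636138916], np.float32(156.36304))
(array([0.0009, 0.0012, 0.098 ]), 'rz', np.float64(0.003), 'q', array([-0.27,  0.16,  1.96, -0.  ,  1.02,  0.14]))
```

clip_b is confirmed at (422,-78), so I grip it and carry it to the shallow tote.

```bash
python3 shift.py '[[0.001,0.001,0.033,0,0,0],[0,0,0.033,0,0,0],[0,0,0.033,0,0,0],[0,0,0,0,0,0]]'
python3 shift.py '[[0,0,0,0,0,0],[0,0,0,0,0,0],[0,0,0,0,0,0],[0,0,0,0,0,0],[0,0,0,0,0,0]]' 0 20
python3 shift.py '[[0,0,-0.04,0,0,0],[0,0,-0.04,0,0,0],[0,0,-0.04,0,0,0],[0,0,0,0,0,0]]'
python3 - <<'E'
from seg import *
print(go((.5456,.282,.145),np.radians(105)))
E
```

```text
time_s: 21.7
ee_pos: [0.4231, -0.0775, 0.0236]
eef_rot: [3.141, -0.0, 1.158]
force: [0.3, -0.0, 0.8]
grip_width: 0.0449
grip_force: 0.0
time_s: 22.2
ee_pos: [0.4227, -0.0773, 0.0252]
eef_rot: [3.141, -0.0, 1.155]
force: [-2.2, 1.9, 3.0]
grip_width: 0.0246
grip_force: 20.0
time_s: 22.6
ee_pos: [0.4246, -0.0778, 0.1495]
eef_rot: [3.134, -0.001, 1.155]
force: [-0.5, -0.1, -2.0]
grip_width: 0.0243
grip_force: 20.0
(array([ 0.378 , -0.0346,  0.0047]), 'rz', np.float64(-0.677), 'q', array([-0.27,  0.12,  1.93,  0.  ,  1.08,  0.15]))
```

```bash
python3 shift.py '[[0.0473,-0.0043,0,0,0,0],[0.0473,-0.0043,0,0,0,0],[0.0473,-0.0043,0,0,0,0],[0.0473,-0.0043,0,0,0,0],[0.0473,-0.0043,0,0,0,0],[0.0473,-0.0043,0,0,0,0],[0.0473,-0.0043,0,0,0,0],[0.0473,-0.0043,0,0,0,0],[0,0,0,0,0,-0.1354],[0,0,0,0,0,-0.1354]]'
python3 shift.py '[[0,0,0,0,0,-0.1354],[0,0,0,0,0,-0.1354],[0,0,0,0,0,-0.1354],[0,0,0,0,0,0],[0,0,0,0,0,0]]'
python3 - <<'E'
from seg import *
v=eyes.camera("wrist");cv2.imwrite("pics/w8.png",v["pixels"]);pickle.dump(v,open("v8.pkl","wb"))
print(go((.5456,.282,.054),np.radians(105)))
E
```

```text
time_s: 23.6
ee_pos: [0.5436, 0.2839, 0.1432]
eef_rot: [-3.14, 0.001, 1.433]
force: [-0.7, 0.0, 0.2]
grip_width: 0.025
grip_force: 20.0
time_s: 24.1
ee_pos: [0.5439, 0.2826, 0.1443]
eef_rot: [-3.141, 0.0, 1.828]
force: [-0.3, -0.0, -0.1]
grip_width: 0.0245
grip_force: 20.0
(array([-0.001 ,  0.0015,  0.0905]), 'rz', np.float64(-0.005), 'q', array([ 0.42,  0.51,  1.42, -0.  ,  1.21,  0.16]))
```

View pics/w8.png

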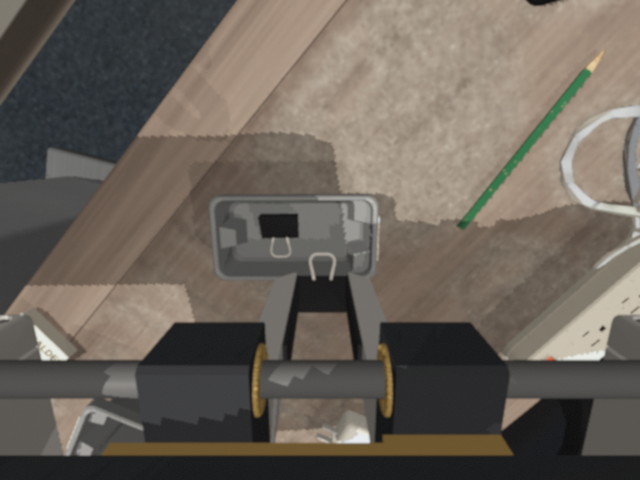

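The wrist view shows clip_a lying in the shallow tote at (279,235) and clip_b held over the right half, with the rim at columns 211–380 and rows 197–280. I release it.

```bash
python3 - <<'E'
from seg import *
v=pickle.load(open("v8.pkl","rb"));r=R();o=get_obs()["ee_pos"]
for uv in [(210,240),(380,240),(270,196),(240,279),(230,197),(350,196)]:
    p=plane(v,uv,.034);print(uv,p.round(4),(r.T@(p-o))[:2].round(4))
E
python3 shift.py '[[-0.001,0.001,0.03,0,0,0],[0,0,0.03,0,0,0],[0,0,0.03,0,0,0],[0,0,0,0,0,0]]'
python3 shift.py '[[0,0,0,0,0,0],[0,0,0,0,0,0],[0,0,0,0,0,0]]' 0.036
python3 shift.py '[[0,0,-0.04,0,0,0],[0,0,-0.04,0,0,0],[0,0,-0.04,0,0,0],[0,0,-0.03,0,0,0],[0,0,0,0,0,0],[0,0,0,0,0,0]]'
python3 - <<'E'
from h import *
print(go((.45,.28,.20),np.radians(15.5)))
E
```

```text
(210, 240) [0.4585 0.2655 0.034 ] [ 0.0051 -0.087 ]
(380, 240) [0.5864 0.299  0.034 ] [0.005  0.0452]
(270, 196) [0.4962 0.3107 0.034 ] [ 0.0393 -0.039 ]
(240, 279) [0.4874 0.2397 0.034 ] [-0.0271 -0.0655]
(230, 197) [0.4672 0.3023 0.034 ] [ 0.0386 -0.0692]
(350, 196) [0.5545 0.326  0.034 ] [0.0393 0.0213]
time_s: 24.55
ee_pos: [0.5434, 0.2811, 0.051]
eef_rot: [-3.135, 0.001, 1.829]
force: [-0.4, 0.5, 0.1]
grip_width: 0.0248
grip_force: 20.0
time_s: 24.85
ee_pos: [0.546, 0.2823, 0.0567]
eef_rot: [3.139, -0.0, 1.831]
force: [-0.0, 0.6, 0.3]
grip_width: 0.0355
grip_force: 0.0
time_s: 25.45
ee_pos: [0.5453, 0.282, 0.2058]
eef_rot: [3.14, -0.0, 1.832]
force: [-0.5, -0.5, -1.1]
grip_width: 0.0362
grip_force: 0.0
(array([ 0.0226, -0.0926,  0.0057]), 'rz', np.float64(1.561), 'q', array([ 0.42,  0.46,  1.35, -0.  ,  1.33,  0.16]))
```

```bash
python3 shift.py '[[0.0113,-0.0463,0,0,0,0],[0.0113,-0.0463,0,0,0,0],[0,0,0,0,0,0.142],[0,0,0,0,0,0.142],[0,0,0,0,0,0.142],[0,0,0,0,0,0.142],[0,0,0,0,0,0.142],[0,0,0,0,0,0.142],[0,0,0,0,0,0.142],[0,0,0,0,0,0.142]]' 0.094
python3 shift.py '[[0,0,0,0,0,0.142],[0,0,0,0,0,0.142],[0,0,0,0,0,0.142],[0,0,0,0,0,0],[0,0,0,0,0,0]]'
python3 - <<'E'
from seg import *
pickle.dump(eyes.camera("wrist"),open("v9.pkl","wb"))
E
python3 shift.py '[[0.04,0,0,0,0,0],[0,0,0,0,0,0],[0,0,0,0,0,0]]'
python3 - <<'E'
from seg import *
v=eyes.camera("wrist");pickle.dump(v,open("v10.pkl","wb"))
w=pickle.load(open("v9.pkl","rb"))
cv2.imwrite("pics/w9.png",np.hstack([w["pixels"][:300,120:520],v["pixels"][:300,120:520]]))
E
```

```text
time_s: 26.45
ee_pos: [0.4495, 0.2797, 0.2037]
eef_rot: [-3.141, 0.002, 0.69]
force: [-0.3, 1.0, 0.4]
grip_width: 0.0939
grip_force: 0.0
time_s: 26.95
ee_pos: [0.4497, 0.2798, 0.2042]
eef_rot: [3.141, 0.001, 0.274]
force: [-0.8, -0.4, -0.1]
grip_width: 0.0939
grip_force: 0.0
time_s: 27.3
ee_pos: [0.4885, 0.2905, 0.2042]
eef_rot: [3.141, 0.001, 0.272]
force: [0.2, -0.5, 0.9]
grip_width: 0.094
grip_force: 0.0
```

View pics/w9.png

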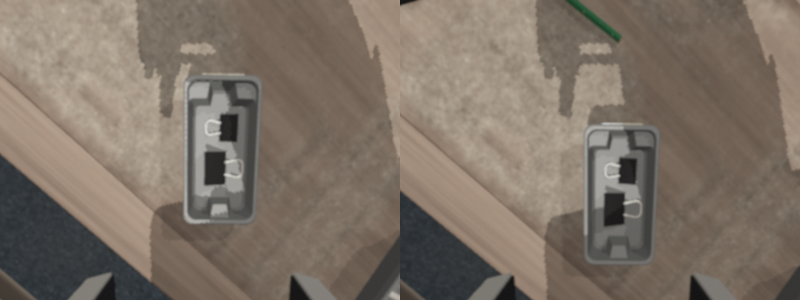

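Both clips lie flat in the shallow tote: bodies at (229,127) and (214,167) in the left crop. The rim spans (183–260, 75–223) and is square to the image, with the card strip at the far end.

```bash
python3 - <<'E'
from seg import *
vs=[pickle.load(open(f"v{i}.pkl","rb")) for i in(9,10)]
ce=[]
for v in vs:
    im=v["pixels"].astype(int);m=((im.max(2)-im.min(2))<14).astype(np.uint8)
    u=proj(v,(.522,.283,.034));w=np.zeros_like(m);x,y=map(int,u);w[max(0,y-95):y+85,x-60:x+60]=1
    m=cv2.morphologyEx(m*w,cv2.MORPH_OPEN,np.ones((3,3),np.uint8))
    k=max(cv2.findContours(m,0,1)[0],key=cv2.contourArea);print(u,cv2.boundingRect(k),rect(v,k,.034));ce.append(cv2.minAreaRect(k)[0])
print(ce,tri(vs[0],ce[0],vs[1],ce[1]))
# same features by eye: rim edges, left/right/far/near
for a,b in [((303,150),(303,196)),((379,150),(378,196))]: pass
for v,L,Rr,T,B in [(vs[0],(304,150),(379,150),(340,75),(340,223)),(vs[1],(304,195),(378,195),(342,125),(340,263))]:
    q=[plane(v,p,.034) for p in(L,Rr,T,B)];print(np.round([*( (q[0]+q[1])/2)[:2],np.linalg.norm(q[0]-q[1]),*((q[2]+q[3])/2)[:2],np.linalg.norm(q[2]-q[3])],4))
E
```

```text
(np.float64(340.66035617192455), np.float64(152.2477876608309)) (303, 74, 80, 151) (array([521.41674805, 282.65994263]), [67.37150573730469, 129.28111267089844], np.float32(14.672373))
(np.float64(339.82123244089377), np.float64(197.13936290653737)) (303, 122, 77, 143) (array([522.293396  , 283.15081787]), [67.85066223144531, 130.97998046875], np.float32(14.791346))
[(341.8121643066406, 149.14468383789062), (340.78594970703125, 193.19598388671875)] (array([0.52493222, 0.28242947, 0.02614489]), np.float64(0.0001535401142830591))
[0.5241 0.2828 0.0669 0.5214 0.2834 0.128 ]
[0.5242 0.2825 0.0682 0.522  0.2819 0.1271]
```

```bash
python3 - <<'E'
from h import *
print(go((.522,.283,.10),np.radians(14.7)))
E
```

```text
(array([0.0307, 0.0163, 0.1045]), 'rz', np.float64(0.015), 'q', array([0.47, 0.36, 1.5 , 0.  , 1.29, 1.77]))
```

```bash
python3 shift.py '[[0.0102,0.0054,0.035,0,0,0],[0.0102,0.0054,0.035,0,0,0],[0.0102,0.0054,0.034,0,0,0.015],[0,0,0,0,0,0],[0,0,0,0,0,0]]'
python3 - <<'E'
from h import *
print(go((.522,.283,.034),np.radians(14.7)))
E
```

```text
time_s: 27.85
ee_pos: [0.5219, 0.2833, 0.102]
eef_rot: [-3.142, 0.0, 0.256]
force: [0.7, -0.2, 1.2]
grip_width: 0.0938
grip_force: 0.0
(array([0.    , 0.0003, 0.068 ]), 'rz', np.float64(-0.001), 'q', array([0.44, 0.52, 1.52, 0.  , 1.1 , 1.75]))
```

Before gripping, I take a quick fresh look at the deep tote in case releasing the second bolt nudged it.

```bash
python3 shift.py '[[-0.02,0.02,-0.035,0,0,0],[-0.032,0.03,-0.02,0,0,0],[-0.037,0.03,-0.01,0,0,0],[-0.037,0.03,-0.01,0,0,0],[-0.037,0.03,-0.01,0,0,0],[-0.037,0.02,-0.01,0,0,0],[0,0,0,0,0,0.14],[0,0,0,0,0,0.14],[0,0,0,0,0,0.14],[0,0,0,0,0,0]]'
python3 - <<'E'
from seg import *
v=eyes.camera("wrist");cv2.imwrite("pics/w11.png",v["pixels"]);pickle.dump(v,open("v11.pkl","wb"))
k=seg(v,"dp");print(proj(v,rough["dp"]),cv2.boundingRect(k),rect(v,k,.058))
E
python3 shift.py '[[0.03,0,0,0,0,0],[0,0,0,0,0,0],[0,0,0,0,0,0]]'
python3 - <<'E'
from seg import *
v=eyes.camera("wrist");w=pickle.load(open("v11.pkl","rb"));k=seg(v,"dp");k2=seg(w,"dp");print(cv2.boundingRect(k),rect(v,k,.058))
print(tri(v,cv2.minAreaRect(k)[0],w,cv2.minAreaRect(k2)[0]))
pickle.dump(v,open("v12.pkl","wb"))
E
```

```text
time_s: 28.85
ee_pos: [0.3691, 0.0782, 0.1979]
eef_rot: [-3.14, -0.004, -0.166]
force: [0.4, 0.2, 0.3]
grip_width: 0.094
grip_force: 0.0
(np.float64(324.0953291627648), np.float64(143.53071732937116)) (278, 73, 89, 140) (array([444.74386597,  67.17450714]), [67.53617858886719, 111.45304870605469], np.float32(167.74068))
time_s: 29.2
ee_pos: [0.3986, 0.0731, 0.1963]
eef_rot: [-3.141, -0.0, -0.162]
force: [0.2, 0.6, -0.1]
grip_width: 0.0941
grip_force: 0.0
(278, 110, 90, 140) (array([444.58764648,  67.0479126 ]), [67.66576385498047, 117.15335083007812], np.float32(167.40578))
(array([0.44708641, 0.06551836, 0.05728449]), np.float64(0.00012884718929981716))
```

```bash
python3 - <<'E'
from seg import *
ce=[];vs=[pickle.load(open(f"v{i}.pkl","rb")) for i in(11,12)];C=[]
for v in vs:
    im=v["pixels"].astype(int);m=((im.max(2)-im.min(2))<14).astype(np.uint8)
    u=proj(v,(.446,.067,.058));w=np.zeros_like(m);x,y=map(int,u);w[max(0,y-105):y+105,x-62:x+62]=1
    m=cv2.morphologyEx(m*w,cv2.MORPH_OPEN,np.ones((3,3),np.uint8))
    k=max(cv2.findContours(m,0,1)[0],key=cv2.contourArea);print(cv2.boundingRect(k),rect(v,k,.058));ce.append(cv2.minAreaRect(k)[0])
    c=v["pixels"].copy();cv2.drawContours(c,[k],-1,(0,0,255),1);C.append(c[:300,120:520])
print(tri(vs[0],ce[0],vs[1],ce[1]))
cv2.imwrite("pics/w12.png",np.hstack(C))
from h import go
print(go((.522,.283,.12),np.radians(14.7)))
E
```

```text
(278, 54, 90, 169) (array([446.98703003,  66.68709564]), [67.53617858886719, 129.10394287109375], np.float32(167.74068))
(278, 94, 90, 163) (array([447.10198975,  66.49156952]), [67.67300415039062, 129.07351684570312], np.float32(167.34973))
(array([0.45064571, 0.06574717, 0.0577528 ]), np.float64(0.0003216728973704228))
(array([ 0.0882, -0.2271,  0.0763]), 'rz', np.float64(-0.419), 'q', array([0.09, 0.  , 1.94, 0.  , 1.2 , 1.82]))
```

The deep tote reads (447, 67 mm), angle −12.5°, rim height 57.7 mm and 129×67.6 mm, so it is unmoved. I go back and grip the shallow tote.

```bash
python3 shift.py '[[0.0147,-0.0379,0,0,0,0],[0.0147,-0.0379,0,0,0,0],[0.0147,-0.0379,0.01,0,0,0],[0.0147,-0.0378,0.02,0,0,0],[0.0147,-0.0378,0.023,0,0,0],[0.0147,-0.0378,0.023,0,0,0],[0,0,0,0,0,-0.14],[0,0,0,0,0,-0.14],[0,0,0,0,0,-0.139],[0,0,0,0,0,0]]'
python3 shift.py '[[0,0,0,0,0,0],[0,0,0,0,0,0]]'
python3 - <<'E'
from h import *
print(go((.522,.283,.034),np.radians(14.7)))
E
```

```text
time_s: 30.25
ee_pos: [0.5225, 0.2827, 0.1203]
eef_rot: [-3.142, 0.0, 0.258]
force: [-0.1, -0.6, 0.9]
grip_width: 0.0939
grip_force: 0.0
time_s: 30.45
ee_pos: [0.5229, 0.2825, 0.1202]
eef_rot: [-3.142, -0.0, 0.251]
force: [-0.2, 0.3, -0.3]
grip_width: 0.0938
grip_force: 0.0
(array([-0.0007, -0.0007,  0.0862]), 'rz', np.float64(-0.005), 'q', array([ 0.43,  0.5 ,  1.5 , -0.  ,  1.14,  1.75]))
```

```bash
python3 shift.py '[[-0.0007,-0.0007,0.025,0,0,0],[0,0,0.025,0,0,-0.005],[0,0,0.02,0,0,0],[0,0,0.016,0,0,0],[0,0,0,0,0,0],[0,0,0,0,0,0]]'
python3 shift.py '[[0,0,0,0,0,0],[0,0,0,0,0,0],[0,0,0,0,0,0],[0,0,0,0,0,0],[0,0,0,0,0,0],[0,0,0,0,0,0]]' 0.05 30
python3 shift.py '[[0,0,-0.015,0,0,0],[0,0,-0.025,0,0,0],[0,0,-0.03,0,0,0],[0,0,-0.03,0,0,0],[0,0,-0.02,0,0,0],[0,0,0,0,0,0],[0,0,0,0,0,0]]'
python3 - <<'E'
from seg import *
print(go((.4468,.0667,.153),np.radians(-12.5)))
E
```

```text
time_s: 31.05
ee_pos: [0.5225, 0.2831, 0.0345]
eef_rot: [-3.142, -0.0, 0.258]
force: [0.5, -0.4, -0.1]
grip_width: 0.0941
grip_force: 0.0
time_s: 31.65
ee_pos: [0.5224, 0.283, 0.0344]
eef_rot: [-3.142, -0.001, 0.259]
force: [-2.1, -0.6, 4.9]
grip_width: 0.0676
grip_force: 30.0
time_s: 32.35
ee_pos: [0.5219, 0.2829, 0.1536]
eef_rot: [3.142, 0.0, 0.259]
force: [-0.0, -0.7, -2.3]
grip_width: 0.0679
grip_force: 30.0
(array([-0.128 ,  0.1897,  0.0007]), 'rz', np.float64(0.477), 'q', array([0.43, 0.46, 1.47, 0.  , 1.2 , 1.75]))
```

```bash
python3 shift.py '[[-0.008,0.0117,0,0,0,0],[-0.016,0.0237,0,0,0,0],[-0.016,0.0237,0,0,0,0],[-0.016,0.0237,0,0,0,0],[-0.016,0.0237,0,0,0,0],[-0.016,0.0237,0,0,0,0],[-0.016,0.0237,0,0,0,0],[-0.016,0.0237,0,0,0,0],[-0.008,0.0117,0,0,0,0],[0,0,0,0,0,0.06]]'
python3 shift.py '[[0,0,0,0,0,0.1],[0,0,0,0,0,0.1],[0,0,0,0,0,0.1],[0,0,0,0,0,0.08],[0,0,0,0,0,0.038],[0,0,0,0,0,0],[0,0,0,0,0,0]]'
python3 - <<'E'
from seg import *
print(go((.4468,.0667,.0855),np.radians(-12.5)))
E
```

```text
time_s: 33.35
ee_pos: [0.4462, 0.066, 0.1531]
eef_rot: [-3.141, 0.002, 0.197]
force: [-0.2, -0.2, -1.3]
grip_width: 0.0677
grip_force: 30.0
time_s: 34.05
ee_pos: [0.4468, 0.0674, 0.1534]
eef_rot: [3.141, 0.001, -0.218]
force: [-0.3, 0.5, -2.3]
grip_width: 0.0676
grip_force: 30.0
(array([0.0002, 0.0006, 0.0679]), 'rz', np.float64(0.0), 'q', array([0.07, 0.16, 1.87, 0.  , 1.11, 1.86]))
```

```bash
python3 shift.py '[[0,0.0006,0.02,0,0,0],[0,0,0.02,0,0,0],[0,0,0.012,0,0,0],[0,0,0,0,0,0]]'
python3 shift.py '[[0,0,0.004,0,0,0],[0,0,0.004,0,0,0],[0,0,0.003,0,0,0],[0,0,0,0,0,0],[0,0,0,0,0,0]]'
python3 shift.py '[[0,0,0.002,0,0,0],[0,0,0.002,0,0,0],[0,0,0,0,0,0],[0,0,0,0,0,0]]'
```

```text
time_s: 34.45
ee_pos: [0.4461, 0.0666, 0.1006]
eef_rot: [3.141, 0.003, -0.218]
force: [0.1, -0.7, -1.8]
grip_width: 0.0678
grip_force: 30.0
time_s: 34.95
ee_pos: [0.4469, 0.0666, 0.0911]
eef_rot: [-3.142, -0.0, -0.219]
force: [-0.6, -0.4, -1.6]
grip_width: 0.0679
grip_force: 30.0
time_s: 35.35
ee_pos: [0.4468, 0.0666, 0.0869]
eef_rot: [3.142, 0.0, -0.219]
force: [-0.0, -0.1, -0.8]
grip_width: 0.0677
grip_force: 30.0
```

```bash
python3 shift.py '[[0,0,0.001,0,0,0],[0,0,0.001,0,0,0],[0,0,0,0,0,0],[0,0,0,0,0,0],[0,0,0,0,0,0]]'
```

```text
time_s: 35.85
ee_pos: [0.4469, 0.0666, 0.0854]
eef_rot: [-3.142, -0.0, -0.219]
force: [-2.3, -0.3, 5.5]
grip_width: 0.068
grip_force: 30.0
```

Contact came at exactly the seat height (underside 51.0 mm). I release, rise and inspect.

```bash
python3 shift.py '[[0,0,0,0,0,0],[0,0,0,0,0,0],[0,0,0,0,0,0],[0,0,0,0,0,0],[0,0,0,0,0,0]]' 0.092
python3 shift.py '[[0,0,-0.02,0,0,0],[0,0,-0.03,0,0,0],[-0.02,0,-0.04,0,0,0],[-0.03,0,-0.035,0,0,0],[-0.03,0,-0.01,0,0,0],[0,0,0,0,0,0],[0,0,0,0,0,0]]'
python3 - <<'E'
from seg import *
v=eyes.camera("wrist");s=eyes.camera("side");sc=eyes.camera("scene")
pickle.dump((v,s,sc),open("vend.pkl","wb"))
f=lambda i,x,y,w,h,W:cv2.resize(i[y:y+h,x:x+w],(W,300),interpolation=cv2.INTER_CUBIC)
top=np.hstack([f(s["pixels"],260,190,160,120,400),f(sc["pixels"],190,210,160,120,400)])
b=np.hstack([f(v["pixels"],100,0,400,300,400),f(sc["pixels"],180,200,280,210,400)])
cv2.imwrite("pics/end.png",np.vstack([top,b]))
E
```

```text
time_s: 36.35
ee_pos: [0.4468, 0.0666, 0.0849]
eef_rot: [3.142, 0.0, -0.219]
force: [-0.5, -0.7, 0.1]
grip_width: 0.0918
grip_force: 0.0
time_s: 37.05
ee_pos: [0.3689, 0.0841, 0.2202]
eef_rot: [-3.141, -0.001, -0.219]
force: [-0.2, 0.3, 0.3]
grip_width: 0.0918
grip_force: 0.0
```

View pics/end.png

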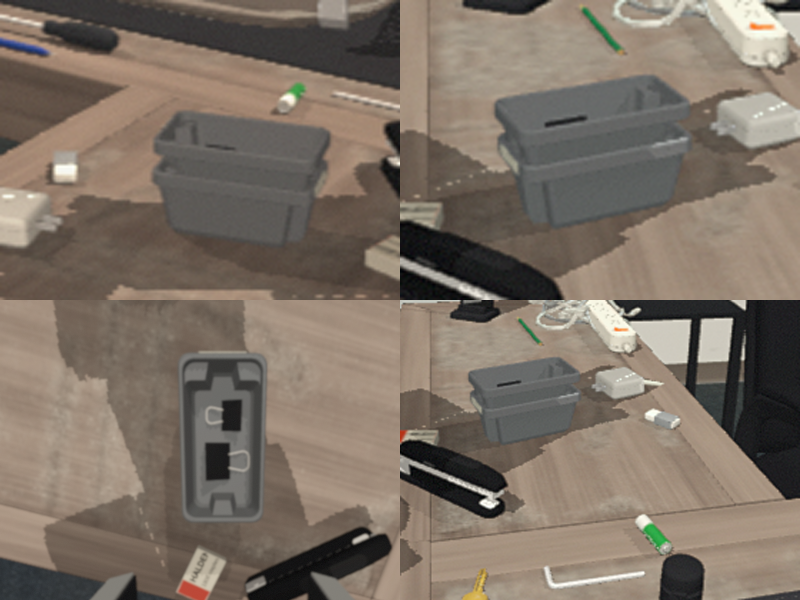

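The stack stands level with the rims parallel. The card strips are at opposite ends, both clips are in the top tote, and the battery and eraser lie where they were.

```bash
python3 -c "
from station import ctrl, eyes, order, get_obs
print(order.hand_in())"
```

```text
the job is handed in; nothing more can be done
None
```

The job is handed in: both bolts are in the deep tote and both clips in the shallow one, which stands level on top turned end for end, with the battery and eraser left where they lay; it took about 37 s of the 122 s allowed.

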